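# Close the bench caliper on a soldering brick

## Robot

A 7-joint arm with a two-finger parallel gripper is mounted at the origin on a cart in front of the work surface, level with it; the furniture and walls round the work are solid. World frame = base frame: x ahead of the robot, y to its left, z up, the work surface at z = 0. Lengths are in m, angles in rad, forces in N, time in s.
With the tool pointing down it reaches from about 0.425 to 0.925 m from the base axis. Payload 6.8 kg.
Tool frame: the origin (TCP) lies at the centre of the arm's flange, where the gripper is bolted on; the fingertips stand 173 mm ahead of it and the grasp point (between the pads) lies 155 mm ahead of it (finger_overhang is the distance from the TCP to the fingertips, in m); y points along the fingers, z is the direction in which the jaws open and shut, and the axes are right-handed (so a half turn about y gives the same grasp; the last joint's range is limited). The gripper opens to 85 mm and grips with 20 to 120 N. Pads are 22 mm wide; open, the fingers measure 114 mm over their backs; the gripper's body (76 mm by 85 mm) begins 54 mm behind the grasp point. The pads swing forward as they close: fully open they stand 13 mm farther back than shut.
Start: joints at [-1.436, 0.477, 0.022, 1.555, -0.011, 1.109, -0.083], TCP at [0.162, 0.655, 0.405] pointing down, gripper open.
Joint ranges: [-2.96, 2.96], [-0.34, 2.1], [-1.41, 1.46], [0.24, 2.44], [-1.37, 4.51], [0.17, 1.92], [-2.96, 2.96]. Speed limits (rad/s): [2.39, 2.39, 3.14, 3.14, 3.14, 3.14, 3.14].

## Interface

Orientations are given as a rotation vector (axis times angle).
In Python, from bench import get_obs, grab_frame, hand_in, finger_overhang gives the robot as it stands. The module is installed in compiled form; this text tells all that it offers.
- The arm moves only by the shell command python3 -m jog 'ROWS' [FORCE]. ROWS is JSON, a list of rows, each a list of 3 entries, a list of its own where there are three numbers: the shift along the tool's x, y, z in cm, then the turn about the tool's y in rad, then the gripper command: -1 is fully open, 1 is shut, values between are in proportion. In form: [[[x, y, z], twist, gripper], ...]. A call has 1 to 10 rows; each row is the pose to reach, as a shift and turn from the pose commanded when the call began, along the tool's axes at that moment; what a row does not reach only later rows make up. A row lasts 1/8 s, in which the tool goes at most 62.5 mm and 10.7 degrees, less where a joint would pass 70% of its speed; a pose out of reach is approached as far as the arm can. A call with a gripper value outside its range is refused whole. The fingers move at their own pace and stop on an object; FORCE is the grip in N (left out, the last holds). Time passes only in rows, so rows that repeat a pose let the fingers close. It gives the time, the measured TCP pose, the force and the opening at its end, in the units of the state.
- get_obs(): the state, without advancing time (a new reading comes with each control period).
- grab_frame(name): name is "scene" or "top" or "wrist"; returns a dict with "image" (384x512x3 uint8, blue, green, red), "fx", "fy", "cx", "cy" (pixels), "origin" and "rotation" of the camera in the world. Camera axes: x right, y up, looking along -z (the intrinsics and any distortion apply to the point x, -y, -z); pixel columns grow to the right and rows downward; lengths in m; the calibration is good to about 2 mm. The wrist camera is an equidistant fisheye: a pixel r from the principal point sees the ray r / f radians off the axis. A picture is of the moment at which its call begins. There is no depth.
- hand_in(): hands the job in, once; it reports no verdict.
The state is a dict: "clock": time; "joints": joint angles; "qvel": joint speeds; "tau": joint torques, N m; "tcp_pos": TCP position; "orientation": TCP orientation; "contact_force": force on the tool from outside, world axes, zero at the start; "moment": the same for the moment, N m; "grip_width": finger opening in m.
Only numpy, scipy, OpenCV 4.12 (cv2) and the standard library are available. Lean on these libraries where they do the work, as an engineer would, in place of code of your own. Each camera call takes 0.05 s, during which the arm holds its last target.

## Task

Check the length of the soldering brick, the longish flat one: lay it flat on the sloping bed of the bench caliper, lengthways between the two jaws, then slide the moving jaw by its upright thumb grip until the brick is held with its ends touching both jaws. Close it gently so that the jaw does not cock over on its beam, let go, and leave the dark block and the big wooden block where they are.

Things in the scene. Friction and masses are not known exactly. Their poses are not given: they have to be found in the camera images.
- brick_center (a point): Centre (half-way up) of the loose grey soldering brick: 36 mm along its x, 72 mm along its y (the length to be measured), 25 mm high along its z; about 56 g. It starts lying flat on the bench. It is flatter and longer than the dark block and much smaller than the wooden block.
- dark_center (a point): Centre of the loose dark, nearly cubic block, 35 x 47 mm, 35 mm high: a bystander, leave it.
- wood_center (a point): Centre of the loose dark red hardwood block, 55 x 119 mm, 39 mm high: a bystander, leave it.
- bed_corner (a point): Point on the caliper's bed where the fixed jaw's face meets the lip. The caliper is a fixed steel stand, 250 mm long; its bed slopes 25 degrees, low side to the robot, and is polished: a part slides down to the lip. Axes: x up the slope, z out of the bed, y along the beam. +y: fixed jaw, 26 mm high; -y: 215 mm of bed, moving jaw. Lip (x -7 to 0 mm): 6 mm high, open below. Plain bed: x 0 to 84 mm.
- slider (a joint): Opening of the caliper in m, measured square between the faces of the two jaws (0 = shut, 0.14 = fully open). The moving jaw slides along the bed's y; it moves with about 1.2 N of friction and stays where it is left. It reads 0.072 when shut on the brick's length.
- jaw (a joint): Cocking of the moving jaw on its beam in rad, 0 = square, about an axis square to the bed through the thumb grip; it has play of 0.12 either way and is sprung to 0 (8 N m/rad). Pressing hard on the part cocks it unless the thumb grip is held square.
- thumb_grip (a point): Middle of the thumb grip on the slider: a steel tab standing square out of the bed, 14 mm thick along the beam (sliding direction), 26 mm along the slope, from 18 mm below to 16 mm above this point along z, free all round. It is 97 mm up the slope from the lip, 40 mm off the bed; slider and beam under it fill 84 to 110 mm, 23 mm high. Axes as bed_corner.
- jaw_face (a point): Middle of the moving jaw's measuring face, 13 mm off the bed; the face looks to bed_corner's +y, at the fixed jaw, and runs from 12 to 92 mm up the slope, 2 to 24 mm off the bed. It stands 22 mm ahead (+y) of the middle of the thumb grip.
Things that resemble listed ones, but are neither listed nor needed, are in the scene too. Of the things that look like the part that bears brick_center, take the one that is farthest from the robot's base at the start.

How it is judged:
By the outcome, as a careful person would: the job done as asked, in the order asked, and still so for the second after the job is handed in, with the robot touching nothing.
It also fails if it takes over 53 s, if anything falls off the work surface, if the arm or the gripper's body presses on something with over 40 N, if the wrist force passes 120 N, or if a joint passes its speed limit or range.

## Working session

There is one attempt and no reset: what is moved stays moved. The work goes in short steps, Python scripts to look and compute and a shell command to move; the robot and the scene stay as the last step left them, time stands still between calls to the robot, and variables do not carry over. Pictures are saved under pics/ and viewed, and the job is handed in when it is done.

```bash
mkdir -p pics; ls; python3 - <<'E'
from bench import *
import cv2,json,numpy as np,pickle
o=get_obs(); print({k:np.round(v,3).tolist() for k,v in o.items()}, finger_overhang)
d={}
for n in("scene","top","wrist"):
    f=grab_frame(n); d[n]=f; cv2.imwrite(f"pics/{n}0.png",f["image"]); print(n,[np.round(f[k],3).tolist() for k in("fx","fy","cx","cy","origin","rotation")],[k for k in f])
pickle.dump(d,open("f0.pkl","wb"))
E
```

```text
pics
{'clock': 0.0, 'joints': [-1.436, 0.478, 0.022, 1.556, -0.011, 1.109, -0.083], 'qvel': [0.001, -0.0, -0.001, 0.001, -0.001, -0.001, -0.001], 'tau': [-0.0, -59.645, 1.608, -28.118, 0.013, 0.01, -0.0], 'tcp_pos': [0.162, 0.655, 0.404], 'orientation': [-1.564, 0.191, -0.191], 'contact_force': [-0.219, 0.201, -0.714], 'moment': [-0.032, -0.05, -0.045], 'grip_width': 0.085} 0.1734
scene [484.703, 484.703, 259.859, 189.43, [-0.053, -1.216, 0.691], [1.102, -0.266, -0.464]] ['image', 'fx', 'fy', 'cx', 'cy', 'origin', 'rotation']
top [431.325, 431.325, 249.75, 190.26, [0.382, -0.131, 1.049], [0.111, -0.129, -1.577]] ['image', 'fx', 'fy', 'cx', 'cy', 'origin', 'rotation']
wrist [297.319, 297.319, 256.269, 191.365, [0.084, 0.673, 0.373], [-0.271, -0.211, 1.316]] ['image', 'fx', 'fy', 'cx', 'cy', 'origin', 'rotation']
```

View pics/scene0.png

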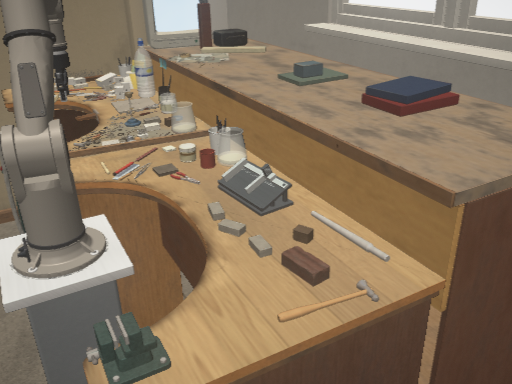

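View pics/top0.png

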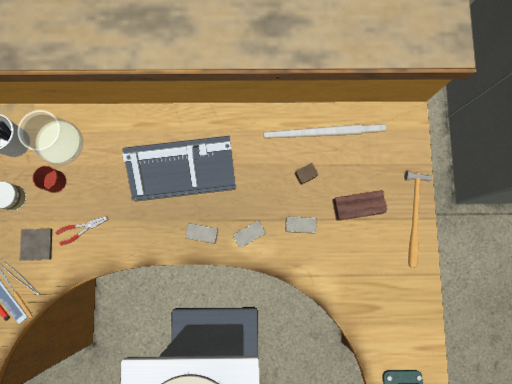

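View pics/wrist0.png

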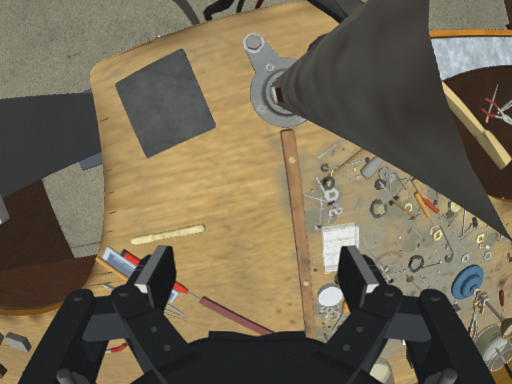

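```bash
cat > h.py <<'E'
import cv2,numpy as np,pickle
from scipy.spatial.transform import Rotation as R
def ray(f,u,v,fish=False):
    x=(u-f["cx"])/f["fx"]; y=(v-f["cy"])/f["fy"]
    if fish:
        r=np.hypot(x,y); s=np.sin(r)/r if r>1e-9 else 1; d=np.array([x*s,y*s,np.cos(r)])
    else: d=np.array([x,y,1.])
    d=np.array([d[0],-d[1],-d[2]])
    return R.from_rotvec(f["rotation"]).apply(d/np.linalg.norm(d))
def onz(f,u,v,z,fish=False):
    d=ray(f,u,v,fish); o=np.array(f["origin"]); return o+d*(z-o[2])/d[2]
def onplane(f,u,v,p,n,fish=False):
    d=ray(f,u,v,fish); o=np.array(f["origin"]); return o+d*np.dot(p-o,n)/np.dot(d,n)
def proj(f,P,fish=False):
    q=R.from_rotvec(f["rotation"]).inv().apply(np.array(P)-f["origin"]); q=q*[1,-1,-1]
    if fish:
        r=np.hypot(q[0],q[1]); t=np.arctan2(r,q[2]); return f["cx"]+f["fx"]*t*q[0]/r, f["cy"]+f["fy"]*t*q[1]/r
    return f["cx"]+f["fx"]*q[0]/q[2], f["cy"]+f["fy"]*q[1]/q[2]
def tri(fs,uvs,fish=(0,0)):
    A=np.zeros((3,3));b=np.zeros(3)
    for f,(u,v),k in zip(fs,uvs,fish):
        d=ray(f,u,v,k);M=np.eye(3)-np.outer(d,d);A+=M;b+=M@np.array(f["origin"])
    return np.linalg.solve(A,b)
E
python3 - <<'E'
from h import *
d=pickle.load(open("f0.pkl","rb"))
t=d["top"];im=t["image"]
for (u,v,z) in [(202,233,.025),(250,233,.025),(301,225,.025),(306,174,.035),(360,205,.039)]: print(u,v,onz(t,u,v,z).round(3))
hsv=cv2.cvtColor(im,cv2.COLOR_BGR2HSV)
m=((hsv[...,1]<70)&(hsv[...,2]>100)).astype(np.uint8); m[:210]=0; m[250:]=0; m[:,:170]=0;m[:,330:]=0
for c in cv2.findContours(m,0,2)[0]:
    if cv2.contourArea(c)>60: print(cv2.minAreaRect(c), np.linalg.norm(onz(t,*cv2.minAreaRect(c)[0],.025)[:2]))
a=cv2.resize(im[120:260,110:330],None,fx=3.6,fy=3.6,interpolation=cv2.INTER_CUBIC); cv2.imwrite("pics/topcrop.png",a)
s=d["scene"]["image"]; cv2.imwrite("pics/scenecrop.png",cv2.resize(s[150:300,190:400],None,fx=3.7,fy=3.7,interpolation=cv2.INTER_CUBIC))
E
```

```text
202 233 [ 0.437 -0.03   0.025]
250 233 [ 0.436 -0.144  0.025]
301 225 [ 0.454 -0.265  0.025]
306 174 [ 0.575 -0.279  0.035]
360 205 [ 0.499 -0.404  0.039]
((201.34616088867188, 232.76922607421875), (30.790233612060547, 15.49317455291748), 11.309932708740234) 0.43888114291040853
((248.7846221923828, 233.62307739257812), (15.008200645446777, 30.26447105407715), 60.2551155090332) 0.4570492485503126
((300.70343017578125, 224.04139709472656), (30.065675735473633, 15.385169982910156), 3.3664608001708984) 0.527337162670858
```

View pics/topcrop.png

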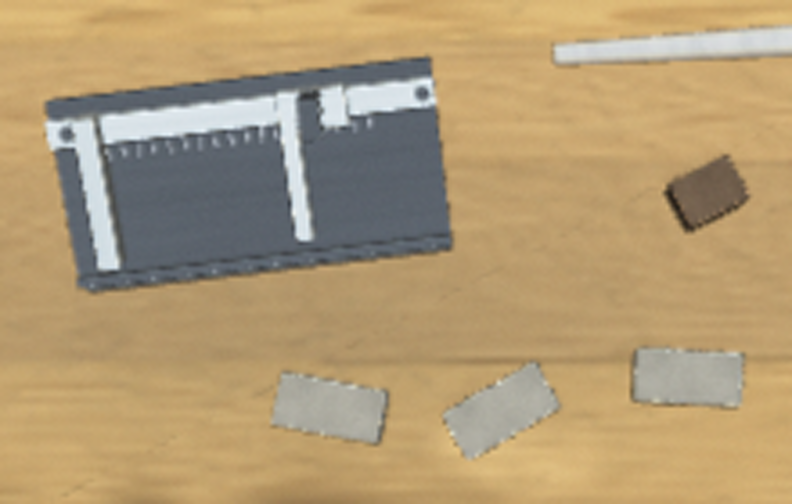

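View pics/scenecrop.png

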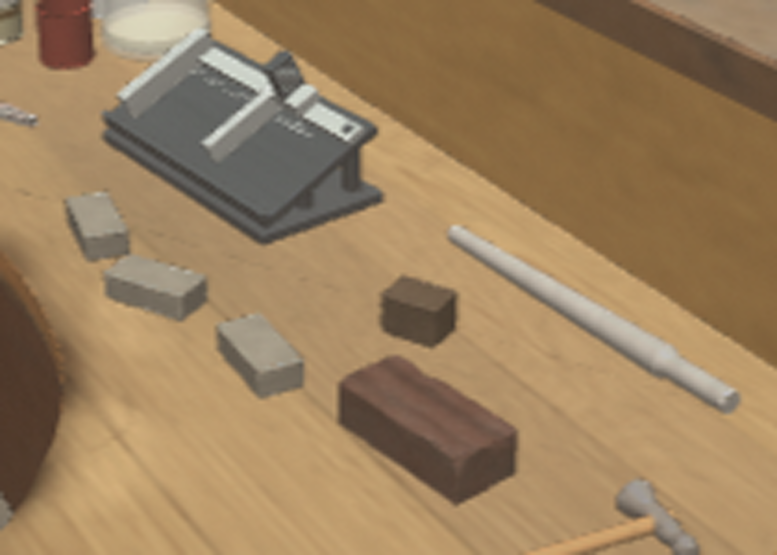

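```bash
python3 - <<'E'
from h import *
d=pickle.load(open("f0.pkl","rb"))
def crop(n,x0,y0,x1,y1,k,out):
    a=cv2.resize(d[n]["image"][y0:y1,x0:x1],None,fx=k,fy=k,interpolation=cv2.INTER_CUBIC)
    for x in range((x0//10+1)*10,x1,10): cv2.putText(a,str(x),(int((x-x0)*k),8),0,.3,(0,0,255)); cv2.line(a,(int((x-x0+.5)*k),10),(int((x-x0+.5)*k),14),(0,0,255))
    for y in range((y0//10+1)*10,y1,10): cv2.putText(a,str(y),(0,int((y-y0+.5)*k)),0,.3,(0,0,255))
    cv2.imwrite(out,a)
crop("top",115,130,245,208,6,"pics/t1.png")
crop("scene",210,150,300,215,8,"pics/s1.png")
E
```

```text
(no output)
```

View pics/t1.png

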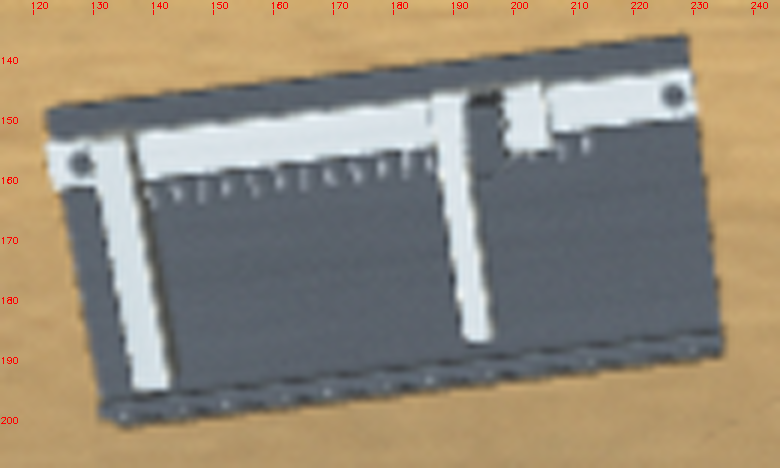

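View pics/s1.png

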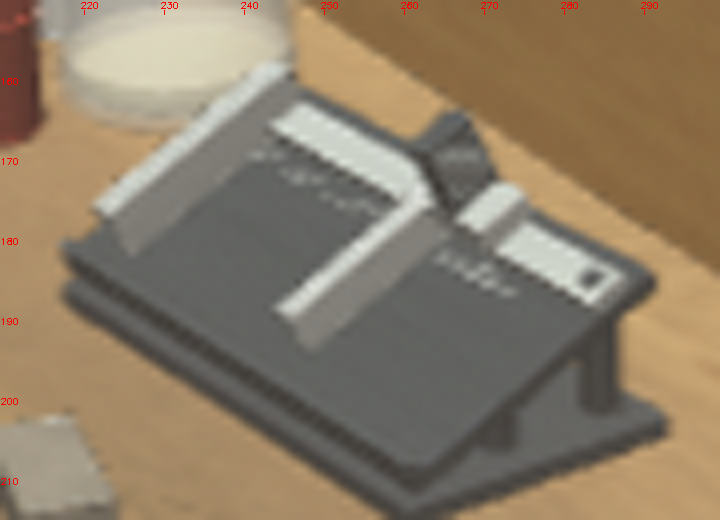

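```bash
python3 - <<'E'
from h import *
d=pickle.load(open("f0.pkl","rb"))
T,S=d["top"],d["scene"]
pts=dict(fixjaw_low_inner_top=((143.0,194.0),(223.9,176.7)),
fixjaw_low_outer_top=((136.9,194.5),(221.6,175.8)),
movjaw_low_outer_top=((196.5,186.2),(246.4,189.5)),
movjaw_low_inner_top=((191.6,186.5),(244.4,188.2)),
beam_low=((230.5,148.7),(284.0,187.6)),beam_hi=((229.6,141.2),(287.7,184.0)),
bedlow=((235.0,188.8),(261.4,207.8)))
P={}
for k,(a,b) in pts.items():
    p=tri((T,S),(a,b)); P[k]=p; print(k,p.round(4),np.subtract(proj(T,p),a).round(1),np.subtract(proj(S,p),b).round(1))
E
```

```text
fixjaw_low_inner_top [0.5297 0.1056 0.0476] [ 0.3 -0.6] [-0.5  0. ]
fixjaw_low_outer_top [0.5287 0.1204 0.0454] [ 0.2 -0.4] [-0.3  0. ]
movjaw_low_outer_top [ 0.5471 -0.0193  0.0482] [ 0.2 -0.6] [-0.5  0.1]
movjaw_low_inner_top [ 0.5463 -0.0078  0.0481] [ 0.2 -0.5] [-0.4  0.1]
beam_low [ 0.6324 -0.1     0.066 ] [ 0.3 -0.6] [-0.5  0.1]
beam_hi [ 0.6477 -0.0979  0.0735] [ 0.1 -0.3] [-0.2  0.1]
bedlow [ 0.5458 -0.1101  0.0257] [ 0.6 -1.4] [-1.3  0.2]
```

```bash
python3 - <<'E'
from h import *
d=pickle.load(open("f0.pkl","rb"))
T,S=d["top"],d["scene"]
f=lambda x,y:(115+x/6-.5,130+y/6-.5)
def yaw(a,b,z):
    p,q=onz(T,*f(*a),z),onz(T,*f(*b),z); v=p-q; return np.degrees(np.arctan2(-v[0],v[1])).round(2),p.round(4),q.round(4),np.linalg.norm(v).round(4)
print(yaw((48,108),(688,36),.075))
print(yaw((120,427),(722,355),.012)); print(yaw((100,402),(720,332),.027))
print(yaw((48,190),(695,115),.066));print(yaw((46,143),(690,70),.0735))
# jaws: 
th=np.radians(25)
for yw in (5.5,6.,6.5,7.):
    A=R.from_euler('z',yw,degrees=True)*R.from_euler('y',-25,degrees=True)
    ex,ey,ez=A.as_matrix().T
    Pf=np.array([0.5297,.1056,.0476]); 
    c=Pf-26e-3*ez
    print(yw,c.round(4))
    for n,p in dict(mi=[ 0.5463,-0.0078,0.0481],mo=[0.5471,-0.0193,.0482],bl=[0.6324,-0.1,0.066],bh=[0.6477,-0.0979,0.0735],low=[ 0.5458,-0.1101,0.0257]).items():
        print(n,(A.inv().apply(np.array(p)-c)*1e3).round(1))
E
```

```text
(np.float64(6.23), array([0.6334, 0.1499, 0.075 ]), array([ 0.6603, -0.0967,  0.075 ]), np.float64(0.248))
(np.float64(6.43), array([0.5175, 0.1346, 0.012 ]), array([ 0.5448, -0.1079,  0.012 ]), np.float64(0.244))
(np.float64(6.06), array([0.5256, 0.139 , 0.027 ]), array([ 0.5518, -0.1074,  0.027 ]), np.float64(0.2478))
(np.float64(6.38), array([0.6031, 0.1513, 0.066 ]), array([ 0.6311, -0.099 ,  0.066 ]), np.float64(0.2519))
(np.float64(6.26), array([0.6199, 0.1506, 0.0735]), array([ 0.6471, -0.0974,  0.0735]), np.float64(0.2494))
5.5 [0.5406 0.1067 0.024 ]
mi [   5.3 -114.5   24.1]
mo [   5.1 -126.    24.3]
bl [  82.6 -214.5    7.8]
bh [  99.7 -213.9    8.1]
low [ -13.5 -216.3    8.1]
6.0 [0.5406 0.1067 0.024 ]
mi [   4.4 -114.5   24.5]
mo [   4.1 -126.    24.7]
bl [  80.9 -215.2    8.6]
bh [  98.  -214.7    8.9]
low [ -15.2 -216.2    8.9]
6.5 [0.5406 0.1068 0.024 ]
mi [   3.5 -114.6   24.9]
mo [   3.1 -126.1   25.2]
bl [  79.2 -215.9    9.4]
bh [  96.3 -215.5    9.7]
low [ -16.9 -216.1    9.7]
7.0 [0.5406 0.1069 0.024 ]
mi [   2.6 -114.6   25.3]
mo [   2.1 -126.1   25.7]
bl [  77.5 -216.6   10.2]
bh [  94.6 -216.4   10.5]
low [ -18.6 -216.1   10.5]
```

```bash
cat >> h.py <<'E'
YAW=6.25
A=R.from_euler('z',YAW,degrees=True)*R.from_euler('y',-25,degrees=True)
C=np.array([0.5334,0.1059,0.0206])
def bed(x,y,z): return C+A.apply(np.array([x,y,z])/1e3)
def tobed(p): return A.inv().apply(np.array(p)-C)*1e3
def plan(o,target_tcp,zdir=None):
    "shift (cm) in tool axes and twist so that tool z is along horizontal zdir (mod pi)"
    Rt=R.from_rotvec(o["orientation"]); s=Rt.inv().apply(np.array(target_tcp)-o["tcp_pos"])*100
    tw=None
    if zdir is not None:
        z=Rt.inv().apply(np.array([zdir[0],zdir[1],0])); a=np.arctan2(z[0],z[2])  # turn about +y: z->x
        tw=[round(((a+k*np.pi+np.pi)%(2*np.pi))-np.pi,3) for k in(0,1)]
    return s.round(2),tw
E
python3 - <<'E'
from h import *
from bench import get_obs
o=get_obs(); print(R.from_rotvec(o["orientation"]).as_matrix().round(3))
d=pickle.load(open("f0.pkl","rb"));T=d["top"]
m=cv2.cvtColor(T["image"],cv2.COLOR_BGR2HSV); m=((m[...,1]<70)&(m[...,2]>100)).astype(np.uint8); m[:210]=0; m[250:]=0; m[:,:270]=0;m[:,330:]=0
c=max(cv2.findContours(m,0,2)[0],key=cv2.contourArea); b=cv2.boxPoints(cv2.minAreaRect(c)); q=np.array([onz(T,*p,.025) for p in b]); print(q.round(4), q.mean(0))
v=q[1]-q[0]; w=q[2]-q[1]; print(np.linalg.norm(v),np.linalg.norm(w)); 
zd=v if np.linalg.norm(v)<np.linalg.norm(w) else w; zd/=np.linalg.norm(zd); print(zd)
print(plan(o,[.5,.2,.35],zd)); print(plan(o,[q.mean(0)[0],q.mean(0)[1],.35],zd))
E
```

```text
[[ 0.971 -0.     0.24 ]
 [-0.24  -0.001  0.971]
 [ 0.    -1.    -0.001]]
[[ 0.4406 -0.2271  0.025 ]
 [ 0.4771 -0.23    0.025 ]
 [ 0.4722 -0.3015  0.025 ]
 [ 0.4358 -0.2981  0.025 ]] [ 0.4564408 -0.2641869  0.025    ]
0.036581510916272465 0.07163740265103508
[ 0.99668624 -0.08134208  0.        ]
(array([ 43.72,   5.45, -36.04]), [np.float64(1.409), np.float64(-1.732)])
(array([ 50.66,   5.52, -82.14]), [np.float64(1.409), np.float64(-1.732)])
```

Candidates for the brick in the top view: grey bricks at (202,233) r≈0.44, (249,234) r≈0.46 and (301,224) r≈0.53. By the rule I take the farthest, (301,224): it measures 36.6 x 71.6 mm, and the close crop shows a flat grey brick. The dark cube is at (306,174) and the wood block at (360,205).

```bash
python3 -m jog '[[[44,0,-36],0.7,-1],[[44,0,-36],0.7,-1],[[44,0,-36],0.7,-1],[[44,0,-36],0.7,-1],[[44,0,-36],0.7,-1],[[44,0,-36],0.7,-1],[[44,0,-36],0.7,-1],[[44,0,-36],0.7,-1],[[44,0,-36],0.7,-1],[[44,0,-36],0.7,-1]]' 20
python3 - <<'E'
from h import *
from bench import get_obs
print(plan(get_obs(),[.4564,-.2642,.30],[.9967,-.0813]))
E
```

```text
clock: 1.4
tcp_pos: [0.5051, 0.1949, 0.4049]
orientation: [-1.441, 0.741, -0.744]
contact_force: [-0.2, 0.2, 0.1]
grip_width: 0.0853
(array([ 34.54,  10.56, -30.61]), [np.float64(0.701), np.float64(-2.441)])
```

```bash
python3 -m jog '[[[34.5,10,-30.6],0.7,-1],[[34.5,10,-30.6],0.7,-1],[[34.5,10,-30.6],0.7,-1],[[34.5,10,-30.6],0.7,-1],[[34.5,10,-30.6],0.7,-1],[[34.5,10,-30.6],0.7,-1],[[34.5,10,-30.6],0.7,-1],[[34.5,10,-30.6],0.7,-1],[[34.5,10,-30.6],0.7,-1],[[34.5,10,-30.6],0.7,-1]]' 20
python3 - <<'E'
from h import *
from bench import *
f=grab_frame("wrist"); cv2.imwrite("pics/w1.png",f["image"]); pickle.dump(f,open("w1.pkl","wb"))
o=get_obs()
print(o["clock"],plan(o,[.4564,-.2642,.20],[.9967,-.0813]), proj(f,[.4564,-.2642,.025],True))
E
```

```text
clock: 2.65
tcp_pos: [0.4583, -0.2576, 0.3045]
orientation: [-1.174, 1.262, -1.26]
contact_force: [-0.0, -0.2, 0.0]
grip_width: 0.0852
2.7 (array([ 0.72, 10.46, -0.16]), [np.float64(0.012), np.float64(-3.13)]) (np.float64(254.84803108996442), np.float64(196.4954298528222))
```

View pics/w1.png

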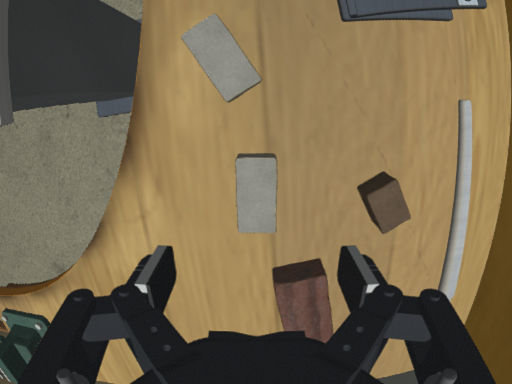

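```bash
python3 - <<'E'
from h import *
f=pickle.load(open("w1.pkl","rb"))
h=cv2.cvtColor(f["image"],cv2.COLOR_BGR2HSV); m=((h[...,1]<50)&(h[...,2]>110)).astype(np.uint8)
m[:140]=0;m[250:]=0;m[:,:220]=0;m[:,300:]=0
c=max(cv2.findContours(m,0,2)[0],key=cv2.contourArea); r=cv2.minAreaRect(c);print(r)
q=np.array([onz(f,*p,.025,True) for p in cv2.boxPoints(r)]); print(q.round(4),q.mean(0).round(4),np.linalg.norm(np.diff(q,axis=0),axis=1))
# wood, dark reference
from bench import get_obs
v=[q[1]-q[0],q[2]-q[1]]; v=min(v,key=np.linalg.norm); v/=np.linalg.norm(v); print(v)
print(plan(get_obs(),[q.mean(0)[0],q.mean(0)[1],.2],v))
E
```

```text
((256.0, 194.5), (75.0, 40.0), 90.0)
[[ 0.4429 -0.2275  0.025 ]
 [ 0.477  -0.2299  0.025 ]
 [ 0.4735 -0.3004  0.025 ]
 [ 0.4364 -0.2978  0.025 ]] [ 0.4574 -0.2639  0.025 ] [0.03412864 0.07059966 0.03716933]
[ 0.99750031 -0.07066206  0.        ]
(array([ 0.69, 10.46, -0.06]), [np.float64(0.001), np.float64(-3.14)])
```

```bash
python3 -m jog '[[[0.7,5,0],0,-1],[[0.7,9,0],0,-1],[[0.7,11.5,0],0,-1],[[0.7,12.2,0],0,-1],[[0.7,12.2,0],0,-1],[[0.7,12.2,0],0,0.6],[[0.7,12.2,0],0,1],[[0.7,12.2,0],0,1],[[0.7,12.2,0],0,1],[[0.7,12.2,0],0,1]]' 25
python3 - <<'E'
from h import *
from bench import *
f=grab_frame("wrist"); cv2.imwrite("pics/w2.png",f["image"])
E
```

```text
clock: 3.95
tcp_pos: [0.4577, -0.2661, 0.1834]
orientation: [-1.173, 1.261, -1.263]
contact_force: [-0.6, 0.7, 7.2]
grip_width: 0.0363
```

View pics/w2.png

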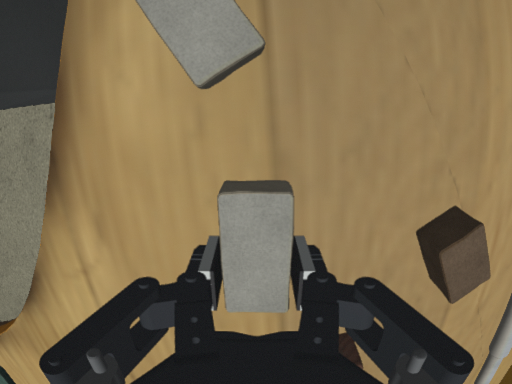

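```bash
python3 -m jog '[[[0,-1,0],0,1],[[0,-5,0],0,1],[[0,-10,0],0,1],[[0,-11,0],0,1],[[0,-11,0],0,1]]' 25
python3 - <<'E'
from h import *
from bench import *
f=grab_frame("wrist"); cv2.imwrite("pics/w3.png",f["image"])
f=grab_frame("scene"); cv2.imwrite("pics/s3.png",cv2.resize(f["image"][100:330,180:400],None,fx=2.6,fy=2.6))
o=get_obs(); print(o["clock"],o["tcp_pos"],o["grip_width"],o["contact_force"])
hx=A.apply([1,0,0]);hx[2]=0;hx/=np.linalg.norm(hx); ey=A.apply([0,1,0])
c=C+.020*hx-.050*ey-.002*ey; print(c, plan(o,[c[0],c[1],.26],hx))
E
```

```text
clock: 4.62
tcp_pos: [0.4574, -0.2658, 0.2932]
orientation: [-1.173, 1.261, -1.262]
contact_force: [0.3, 0.1, -1.2]
grip_width: 0.0361
4.725 [ 0.45696564 -0.26546947  0.29169886] 0.03592401448869004 [-0.00895089 -0.51789531  0.14234304]
[0.5589422  0.05638641 0.0206    ] (array([-32.83,   3.18,   7.87]), [np.float64(-0.181), np.float64(2.961)])
```

View pics/w3.png

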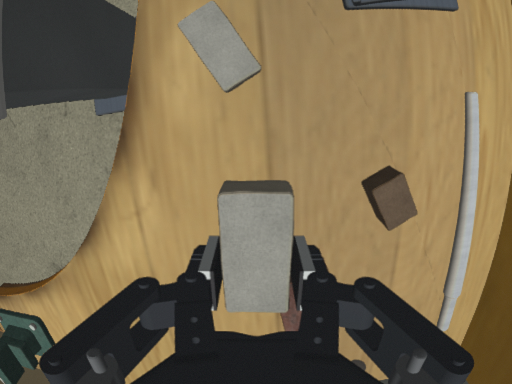

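View pics/s3.png

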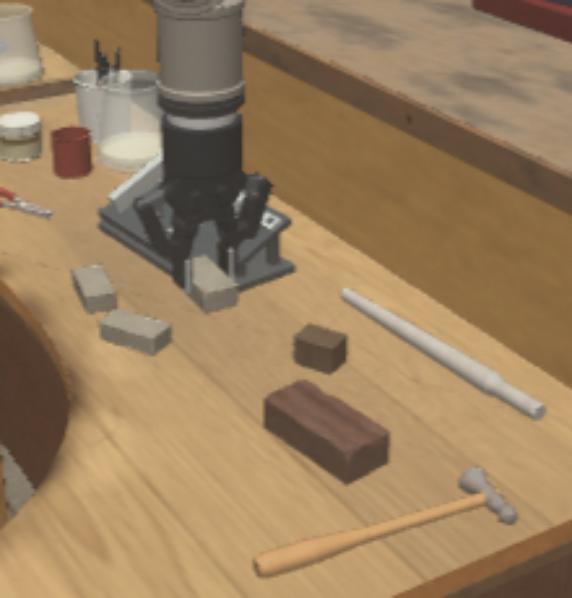

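```bash
python3 -m jog '[[[-5,0,1],-0.05,1],[[-11,0,2.5],-0.18,1],[[-17,0,4],-0.18,1],[[-23,0,5.5],-0.18,1],[[-29,0,7],-0.18,1],[[-32,0,7.9],-0.18,1],[[-32.8,0,7.9],-0.18,1],[[-32.8,0,7.9],-0.18,1],[[-32.8,0,7.9],-0.18,1]]' 25
python3 - <<'E'
from h import *
from bench import *
d={}
for n in("wrist","scene","top"):
    f=d[n]=grab_frame(n); cv2.imwrite(f"pics/{n}4.png",f["image"])
cv2.imwrite("pics/s4.png",cv2.resize(d["scene"]["image"][100:230,190:320],None,fx=4.5,fy=4.5,interpolation=2))
pickle.dump(d,open("f4.pkl","wb"))
o=get_obs(); print(o["clock"],o["tcp_pos"],o["grip_width"],o["contact_force"])
E
```

```text
clock: 5.85
tcp_pos: [0.5592, 0.0534, 0.2923]
orientation: [-1.258, 1.132, -1.132]
contact_force: [0.2, 0.3, 0.3]
grip_width: 0.0363
6.0 [0.55955466 0.05407283 0.29272983] 0.03642384444680708 [1.07760693 0.15081957 0.28074801]
```

View pics/wrist4.png

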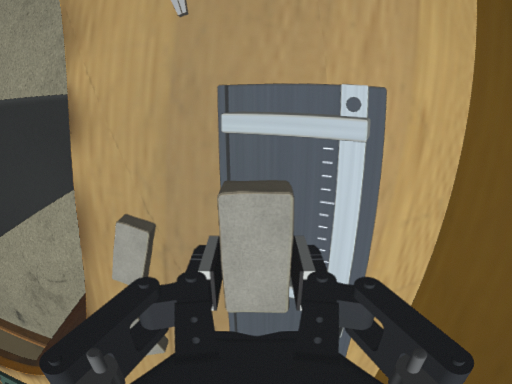

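View pics/s4.png

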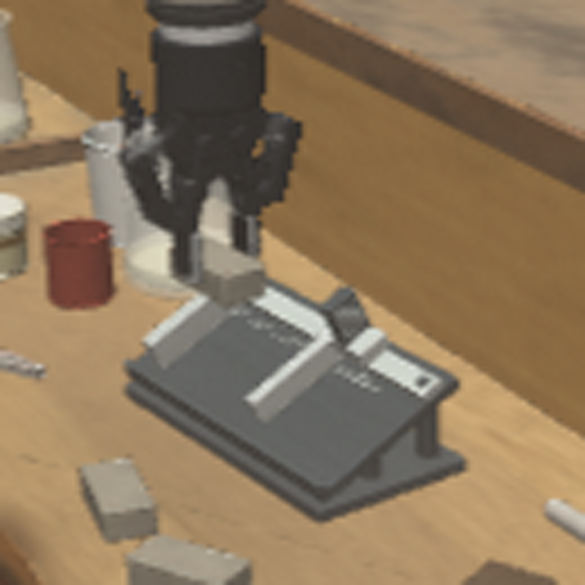

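```bash
python3 - <<'E'
from h import *
d=pickle.load(open("f4.pkl","rb"))
f=d["wrist"]; k=4; x0,y0,x1,y1=205,75,395,215
a=cv2.resize(f["image"][y0:y1,x0:x1],None,fx=k,fy=k,interpolation=2)
def P(p,c):
    u,v=proj(f,bed(*p),True); cv2.circle(a,(int((u-x0+.5)*k),int((v-y0+.5)*k)),3,c,-1)
for y in (-20,0,20): P((0,y,6),(0,0,255)); P((-7,y,6),(0,255,255))
for x in (8,30,60,92): P((x,0,26),(0,255,0)); P((x,12,26),(255,0,0))
for y in (-60,-30,0,20): P((88.5,y,9),(255,0,255)); P((105.5,y,9),(255,0,255))
cv2.imwrite("pics/w4c.png",a)
E
```

```text
(no output)
```

View pics/w4c.png

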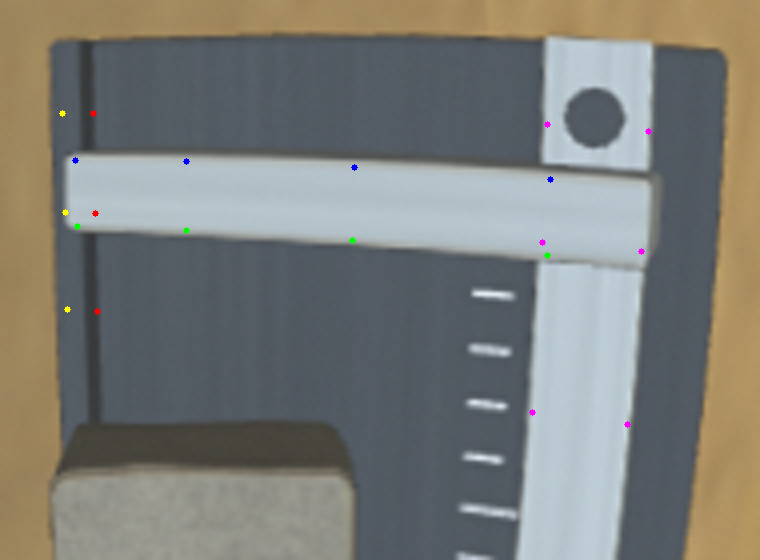

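```bash
python3 -m jog '[[[0,3,0],0,1],[[0,5.5,0],0,1],[[0,6.3,0],0,1],[[0,6.5,0],0,1],[[0,6.6,0],0,1],[[0,6.7,0],0,1],[[0,6.7,0],0,1]]' 25
python3 -m jog '[[[0,0.1,0],0,1],[[0,0.1,0],0,1]]' 25
python3 -m jog '[[[0,0.1,0],0,1],[[0,0.1,0],0,1]]' 25
```

```text
clock: 6.88
tcp_pos: [0.5593, 0.0546, 0.2277]
orientation: [-1.258, 1.132, -1.129]
contact_force: [-9.2, -1.9, 16.2]
grip_width: 0.0365
clock: 7.12
tcp_pos: [0.5591, 0.0546, 0.2272]
orientation: [-1.258, 1.132, -1.128]
contact_force: [-11.3, -0.5, 21.9]
grip_width: 0.0363
clock: 7.38
tcp_pos: [0.559, 0.0545, 0.2265]
orientation: [-1.258, 1.133, -1.128]
contact_force: [-14.8, -1.1, 26.8]
grip_width: 0.0362
```

```bash
python3 -m jog '[[[0,-0.2,0],0,1],[[0,-0.3,0],0,1],[[0,-0.3,0],0,1]]' 25
python3 - <<'E'
from h import *
from bench import *
d={}
for n in("wrist","scene"):
    f=d[n]=grab_frame(n); cv2.imwrite(f"pics/{n}5.png",f["image"])
cv2.imwrite("pics/s5.png",cv2.resize(d["scene"]["image"][100:230,190:320],None,fx=4.5,fy=4.5,interpolation=2))
E
```

```text
clock: 7.75
tcp_pos: [0.56, 0.0552, 0.2276]
orientation: [-1.257, 1.129, -1.13]
contact_force: [-4.4, -1.1, 8.2]
grip_width: 0.0363
```

View pics/wrist5.png

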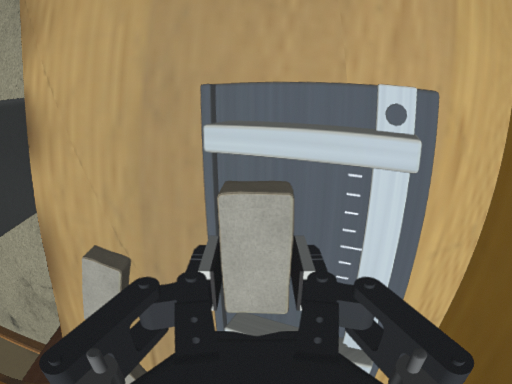

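View pics/s5.png

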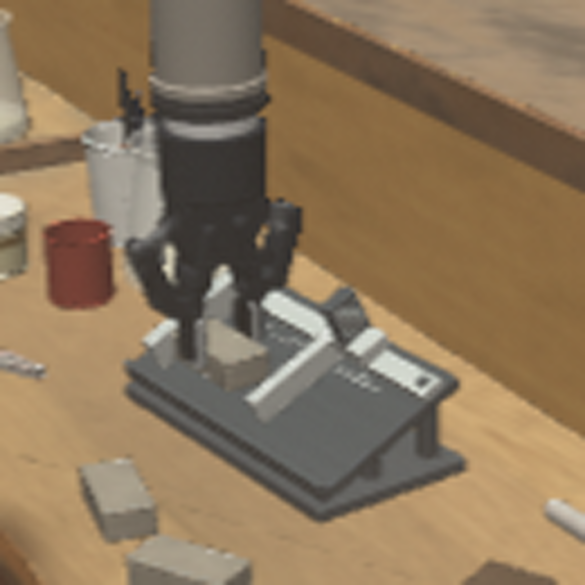

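```bash
python3 -m jog '[[[0,-0.1,0],0,0.1],[[0,-0.1,0],0,0.06],[[0,-0.15,0],0,0.0],[[0,-0.2,0],0,-0.04],[[0,-0.2,0],0,-0.08],[[0,-0.2,0],0,-0.12],[[0,-0.2,0],0,-0.16],[[0,-0.2,0],0,-0.16]]' 20
python3 - <<'E'
from h import *
from bench import *
d={}
for n in("wrist","scene"):
    f=d[n]=grab_frame(n); cv2.imwrite(f"pics/{n}6.png",f["image"])
cv2.imwrite("pics/s6.png",cv2.resize(d["scene"]["image"][100:230,190:320],None,fx=4.5,fy=4.5,interpolation=2))
E
```

```text
clock: 8.85
tcp_pos: [0.5598, 0.0555, 0.2287]
orientation: [-1.258, 1.129, -1.129]
contact_force: [1.1, -0.4, -0.2]
grip_width: 0.0495
```

View pics/wrist6.png

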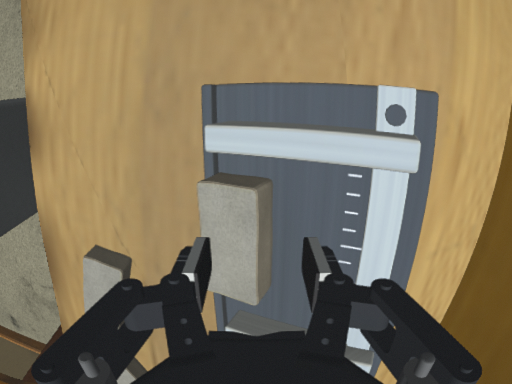

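View pics/s6.png

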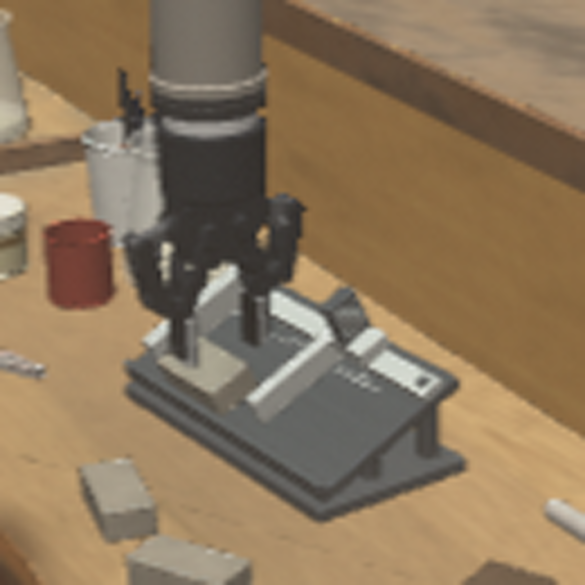

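```bash
python3 -m jog '[[[0,-2,0],0,-0.16],[[0,-6,0],0,-0.16],[[0,-11,0],0,-0.16],[[0,-11,0],0,-0.16],[[0,-11,0],0,-0.16]]' 20
python3 - <<'E'
from h import *
from bench import *
d={}
for n in("wrist","scene","top"):
    f=d[n]=grab_frame(n); cv2.imwrite(f"pics/{n}7.png",f["image"])
pickle.dump(d,open("f7.pkl","wb"))
T=d["top"]; print(onz(T,250,100,0),onz(T,250,75,.2))
o=get_obs();ey=A.apply([0,1,0]); p=bed(99,-136.5,50); print(o["clock"],o["tcp_pos"],p)
print(plan(o,p+[0,0,.155+.06],ey))
E
```

```text
clock: 9.57
tcp_pos: [0.5595, 0.0557, 0.3384]
orientation: [-1.258, 1.13, -1.129]
contact_force: [-0.6, 0.7, -0.1]
grip_width: 0.0493
[ 0.77450709 -0.1472056   0.        ] [ 0.75381133 -0.144755    0.2       ]
9.725 [0.55927629 0.05558001 0.33742689] [ 0.61644619 -0.02232112  0.1077546 ]
(array([8.36, 1.46, 4.85]), [np.float64(-1.572), np.float64(1.57)])
```

View pics/wrist7.png

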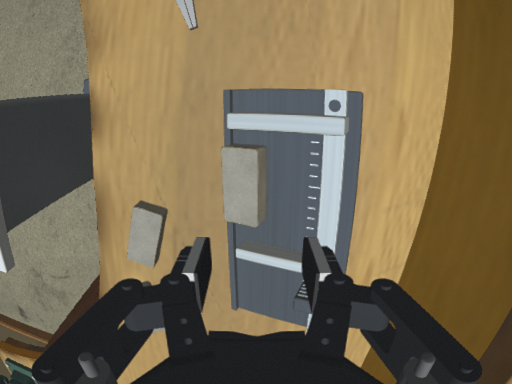

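```bash
python3 - <<'E'
from h import *
d=pickle.load(open("f7.pkl","rb"))
f=d["wrist"]; k=4.; x0,y0,x1,y1=205,80,385,230
a=cv2.resize(f["image"][y0:y1,x0:x1],None,fx=k,fy=k,interpolation=2)
def P(p,c):
    u,v=proj(f,bed(*p),True); cv2.circle(a,(int((u-x0+.5)*k),int((v-y0+.5)*k)),3,c,-1)
for y in (-100,-20,0,20): P((0,y,6),(0,0,255)); P((-7,y,6),(0,255,255))
for x in (6,92): P((x,0,26),(0,255,0))
for y in(-16,-88): P((0,y,25),(255,0,0));P((36,y,25),(255,0,0));P((36,y,0),(255,255,0))
cv2.imwrite("pics/w7c.png",a)
T=d["top"]; x0,y0,x1,y1=115,130,245,208;k=6
a=cv2.resize(T["image"][y0:y1,x0:x1],None,fx=k,fy=k,interpolation=2);cv2.imwrite("pics/t7.png",a)
S=d["scene"]; x0,y0,x1,y1=210,140,310,215;k=7.5
f=S;a=cv2.resize(S["image"][y0:y1,x0:x1],None,fx=k,fy=k,interpolation=2)
def P(p,c):
    u,v=proj(f,bed(*p)); cv2.circle(a,(int((u-x0+.5)*k),int((v-y0+.5)*k)),3,c,-1)
for x in(84,110):
  for y in (-143.5,-129.5): P((x,y,56),(0,0,255)); P((x,y,22),(0,255,255))
cv2.imwrite("pics/s7.png",a)
E
```

```text
(no output)
```

View pics/w7c.png

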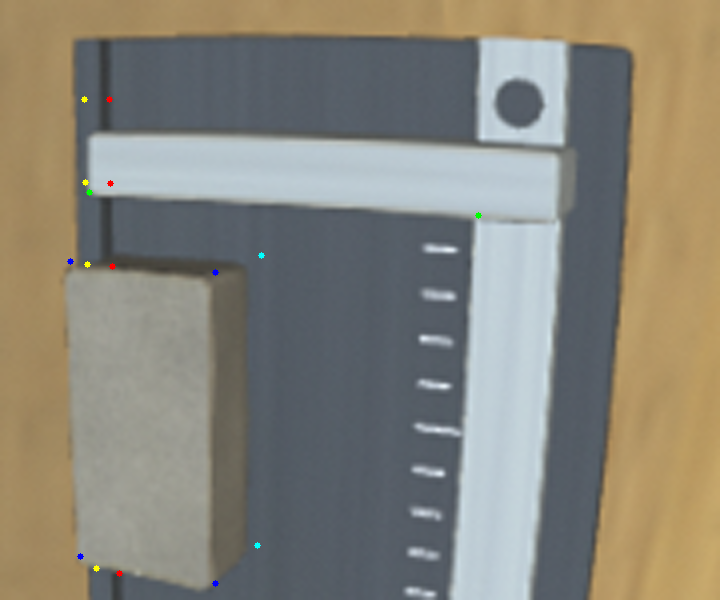

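View pics/s7.png

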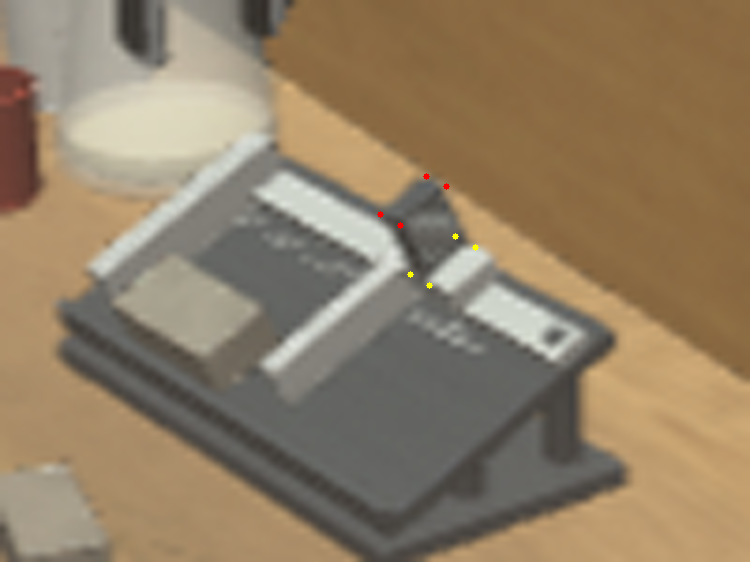

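```bash
python3 - <<'E'
from h import *
d=pickle.load(open("f7.pkl","rb"))
W,S=d["wrist"],d["scene"]
w=lambda x,y:(205+x/4-.5,80+y/4-.5)
s=lambda x,y:(210+x/7.5-.5,140+y/7.5-.5)
for n,a,b in [("low+y",(67,270),(115,298)),("up+y",(216,277),(178,256)),("up-y",(206,588),(262,316)),("low-y",(78,562),(205,357)),
 ("fixjaw low in top",(91,193),(105,275)),("fix up in top",(553,220),(268,140))]:
    p=tri((W,S),(w(*a),s(*b)),(1,0)); print(n,p.round(4),tobed(p).round(1),np.subtract(proj(W,p,True),w(*a)).round(1))
x0,y0,x1,y1=212,160,262,200;k=14
cv2.imwrite("pics/s7b.png",cv2.resize(S["image"][y0:y1,x0:x1],None,fx=k,fy=k,interpolation=2))
E
```

```text
low+y [0.5251 0.0872 0.0469] [  1.8 -17.7  28.2] [0.8 0.4]
up+y [0.5578 0.091  0.0575] [ 36.1 -17.5  23.9] [0.6 0.4]
up-y [0.5625 0.0187 0.0564] [ 32.7 -89.8  24.3] [-0.5 -0.3]
low-y [0.5328 0.0165 0.0455] [  1.1 -88.8  26.9] [0.7 0.4]
fixjaw low in top [0.5291 0.1053 0.0499] [ 8.4 -0.1 28.3] [0.7 0.4]
fix up in top [0.6174 0.1159 0.0905] [106.2   0.8  27.7] [-0.8 -0.5]
```

View pics/s7b.png

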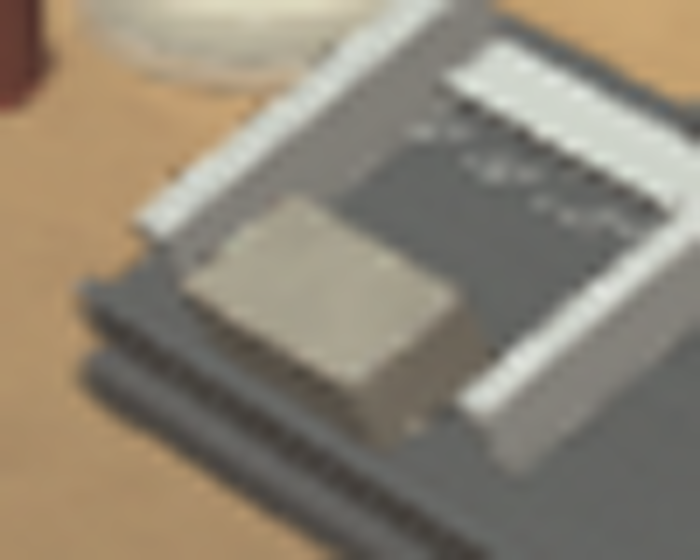

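```bash
python3 -m jog '[[[2,0,1],-0.187,-0.18],[[4,0,2],-0.37,-0.18],[[6,0,3],-0.56,-0.18],[[8.4,0.5,4.9],-0.75,-0.18],[[8.4,1,4.9],-0.93,-0.18],[[8.4,1.4,4.9],-1.12,-0.18],[[8.4,1.4,4.9],-1.3,-0.18],[[8.4,1.4,4.9],-1.49,-0.18],[[8.4,1.4,4.9],-1.572,-0.18],[[8.4,1.4,4.9],-1.572,-0.18]]' 20
python3 - <<'E'
from h import *
from bench import *
d={}
for n in("wrist","scene"):
    f=d[n]=grab_frame(n); cv2.imwrite(f"pics/{n}8.png",f["image"])
pickle.dump(d,open("f8.pkl","wb"))
o=get_obs();ey=A.apply([0,1,0]); p=bed(99,-136.5,50); print(o["clock"],o["tcp_pos"],o["joints"].round(2) if hasattr(o["joints"],"round") else o["joints"])
print(plan(o,p+[0,0,.155],ey))
f=d["wrist"];im=f["image"].copy()
for x in(84,110):
  for y in (-143.5,-129.5):
    u,v=proj(f,bed(x,y,56),True); cv2.circle(im,(int(u+.5),int(v+.5)),1,(0,0,255),-1)
cv2.imwrite("pics/w8.png",cv2.resize(im,None,fx=1.5,fy=1.5,interpolation=2))
E
```

```text
clock: 10.98
tcp_pos: [0.6173, -0.023, 0.3235]
orientation: [-1.569, -0.083, 0.086]
contact_force: [1.1, -0.9, 0.7]
grip_width: 0.0504
11.075 [ 0.6173711  -0.02282156  0.32389655] [-0.21  0.47  0.19  1.78 -0.11  0.9   1.71]
(array([-0.08,  6.11,  0.06]), [np.float64(-0.002), np.float64(3.14)])
```

View pics/w8.png

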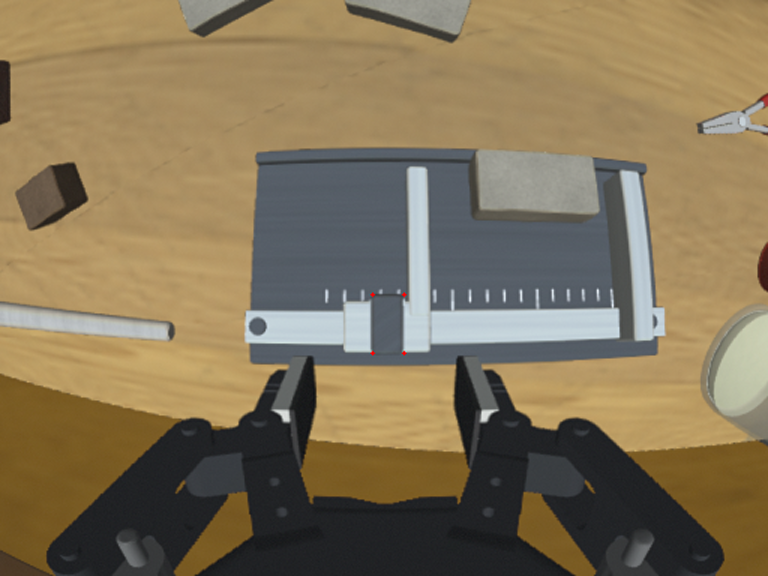

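```bash
python3 -m jog '[[[-0.1,3,0],0,-0.18],[[-0.1,5.2,0],0,-0.18],[[-0.1,6.1,0],0,-0.18],[[-0.1,6.1,0],0,-0.18],[[-0.1,6.1,0],0,0.3],[[-0.1,6.1,0],0,0.6],[[-0.1,6.1,0],0,1],[[-0.1,6.1,0],0,1],[[-0.1,6.1,0],0,1]]' 20
python3 - <<'E'
from h import *
from bench import *
d={}
for n in("wrist",):
    f=d[n]=grab_frame(n); cv2.imwrite(f"pics/{n}9.png",cv2.resize(f["image"],None,fx=1.5,fy=1.5,interpolation=2))
o=get_obs();ey=A.apply([0,1,0]); p=bed(99,-136.5,50); print(o["clock"],o["tcp_pos"],o["contact_force"],o["grip_width"],o["moment"])
print(plan(o,p+[0,0,.155],ey), tobed(o["tcp_pos"]))
E
```

```text
clock: 12.2
tcp_pos: [0.6169, -0.0228, 0.2646]
orientation: [-1.569, -0.087, 0.085]
contact_force: [-0.4, 0.2, 6.0]
grip_width: 0.013
12.25 [ 0.61688285 -0.02285764  0.2645354 ] [-1.81521957  0.10787024  6.25027188] 0.013314810545095554 [0.0640611  0.22021118 0.01899739]
(array([-0.04,  0.18,  0.06]), [np.float64(0.0), np.float64(-3.142)]) [ 165.59888969 -137.0808674   191.93289859]
```

View pics/wrist9.png

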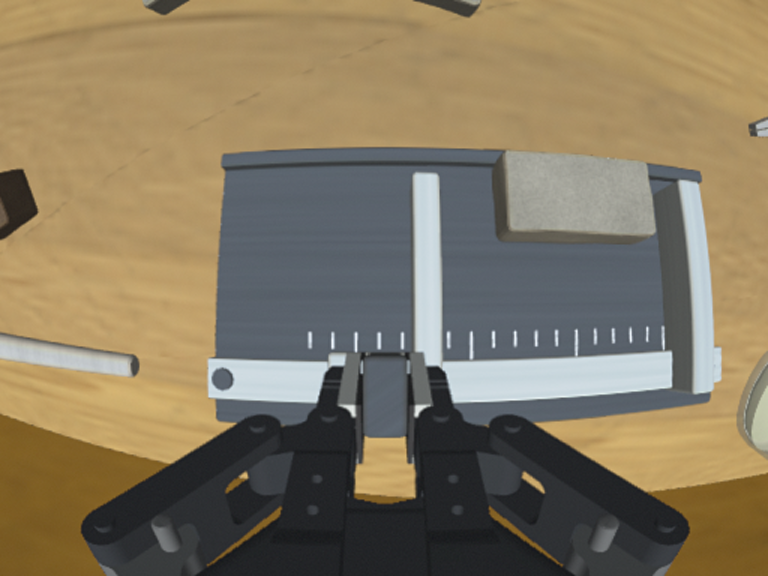

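```bash
python3 -m jog '[[[0,0,0.2],0,1],[[0,0,0.5],0,1],[[0,0,0.9],0,1],[[0,0,1.3],0,1],[[0,0,1.7],0,1],[[0,0,2.0],0,1],[[0,0,2.2],0,1],[[0,0,2.4],0,1],[[0,0,2.4],0,1],[[0,0,2.4],0,1]]' 20
python3 -m jog '[[[0,0,0.1],0,1],[[0,0,0.3],0,1],[[0,0,0.5],0,1],[[0,0,0.7],0,1],[[0,0,0.9],0,1],[[0,0,1.1],0,1],[[0,0,1.2],0,1],[[0,0,1.3],0,1],[[0,0,1.3],0,1],[[0,0,1.3],0,1]]' 20
python3 - <<'E'
from h import *
from bench import *
f=grab_frame("wrist"); cv2.imwrite(f"pics/wrist10.png",cv2.resize(f["image"],None,fx=1.5,fy=1.5,interpolation=2))
o=get_obs(); print(o["clock"],o["contact_force"],o["moment"],tobed(o["tcp_pos"]))
E
```

```text
clock: 13.5
tcp_pos: [0.6143, 0.0008, 0.2645]
orientation: [-1.569, -0.087, 0.084]
contact_force: [-2.1, -0.3, 5.9]
grip_width: 0.0134
clock: 14.75
tcp_pos: [0.6129, 0.0134, 0.2645]
orientation: [-1.57, -0.086, 0.084]
contact_force: [-0.6, -0.6, 6.6]
grip_width: 0.0137
14.8 [-1.26515766 -0.48681017  6.39233823] [-0.28872018  0.18599157 -0.00651907] [ 165.57565576 -100.60211516  191.96227681]
```

View pics/wrist10.png

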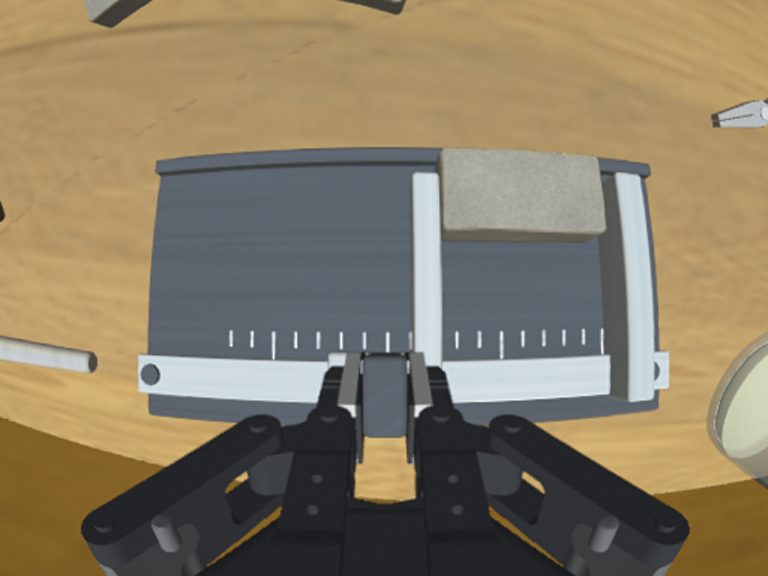

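```bash
python3 -m jog '[[[0,0,0.1],0,1],[[0,0,0.2],0,1],[[0,0,0.3],0,1],[[0,0,0.4],0,1],[[0,0,0.4],0,1]]' 20
python3 -m jog '[[[0,0,0.05],0,1],[[0,0,0.05],0,1],[[0,0,0.05],0,1]]' 20
python3 -m jog '[[[0,0,0.05],0,1],[[0,0,0.05],0,1],[[0,0,0.05],0,1]]' 20
```

```text
clock: 15.42
tcp_pos: [0.6125, 0.0174, 0.2646]
orientation: [-1.57, -0.087, 0.084]
contact_force: [-1.7, -1.2, 6.1]
grip_width: 0.0137
clock: 15.8
tcp_pos: [0.6124, 0.0178, 0.2645]
orientation: [-1.57, -0.086, 0.084]
contact_force: [-0.9, -1.2, 6.4]
grip_width: 0.014
clock: 16.18
tcp_pos: [0.6123, 0.0183, 0.2645]
orientation: [-1.57, -0.086, 0.084]
contact_force: [-1.0, -1.1, 5.8]
grip_width: 0.0137
```

```bash
python3 - <<'E'
from h import *
from bench import *
f=grab_frame("wrist"); cv2.imwrite(f"pics/wrist11.png",cv2.resize(f["image"][80:280,240:470],None,fx=3.4,fy=3,interpolation=2))
o=get_obs(); print(o["clock"],o["contact_force"],o["moment"],tobed(o["tcp_pos"]))
E
```

```text
16.225 [-0.91538212 -1.04359707  6.29285542] [-0.34567794  0.17445795  0.0038184 ] [165.5725786  -95.67160388 191.94122281]
```

View pics/wrist11.png

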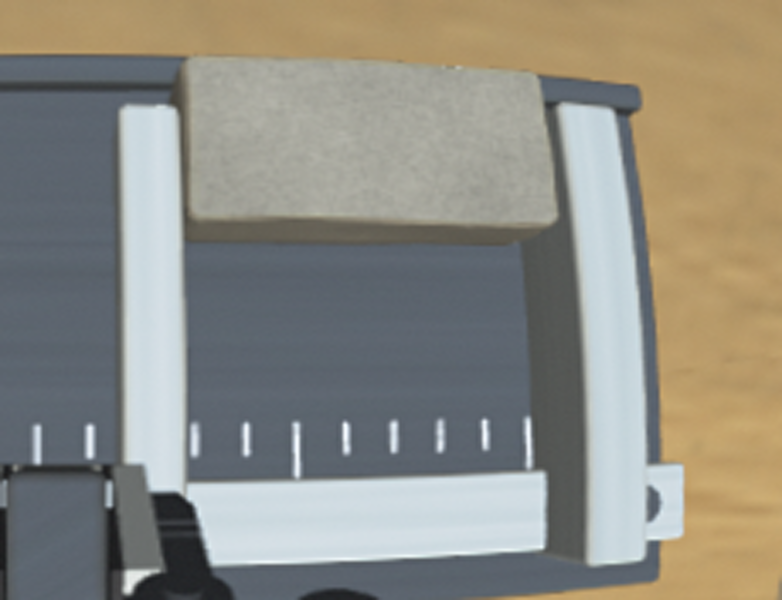

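```bash
python3 -m jog '[[[0,0,0.05],0,1],[[0,0,0.1],0,1],[[0,0,0.1],0,1]]' 20
python3 -m jog '[[[0,0,0.05],0,1],[[0,0,0.05],0,1],[[0,0,0.05],0,1]]' 20
python3 -m jog '[[[0,0,0.05],0,1],[[0,0,0.05],0,1],[[0,0,0.05],0,1]]' 20
```

```text
clock: 16.6
tcp_pos: [0.6122, 0.0193, 0.2645]
orientation: [-1.57, -0.086, 0.084]
contact_force: [-1.0, -0.3, 6.2]
grip_width: 0.0138
clock: 16.98
tcp_pos: [0.6122, 0.0196, 0.2645]
orientation: [-1.57, -0.086, 0.084]
contact_force: [-1.1, -1.4, 6.7]
grip_width: 0.0137
clock: 17.35
tcp_pos: [0.6122, 0.0198, 0.2646]
orientation: [-1.57, -0.086, 0.084]
contact_force: [-1.1, -3.1, 6.1]
grip_width: 0.0135
```

```bash
python3 - <<'E'
from h import *
from bench import *
f=grab_frame("wrist"); cv2.imwrite(f"pics/wrist12.png",cv2.resize(f["image"][80:280,240:470],None,fx=3.4,fy=3,interpolation=2))
o=get_obs(); print(o["clock"],o["contact_force"],o["moment"],tobed(o["tcp_pos"]))
E
```

```text
17.4 [-1.07107278 -3.49299685  5.63452719] [-0.67790433  0.12442891  0.10186011] [165.54923248 -94.23154891 191.96129698]
```

View pics/wrist12.png

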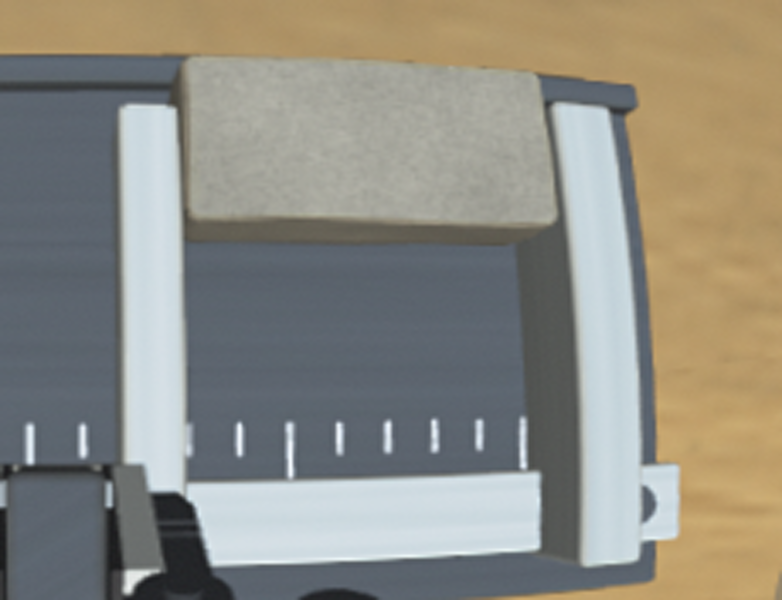

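```bash
python3 -m jog '[[[0,0,0.03],0,1],[[0,0,0.03],0,1],[[0,0,0.03],0,1]]' 20
python3 - <<'E'
from h import *
from bench import *
for i in range(3):
    f=grab_frame("wrist"); o=get_obs(); print(o["clock"],o["contact_force"].round(2),o["moment"].round(3),tobed(o["tcp_pos"]).round(2))
E
```

```text
clock: 17.77
tcp_pos: [0.6121, 0.0198, 0.2645]
orientation: [-1.571, -0.086, 0.084]
contact_force: [-0.3, -3.3, 6.5]
grip_width: 0.0142
17.825 [-0.75 -2.72  5.3 ] [-0.762  0.127  0.132] [165.54 -94.14 191.96]
17.875 [-0.78 -2.24  4.98] [-0.79   0.106  0.164] [165.56 -94.14 191.95]
17.925 [-0.27 -3.41  5.91] [-0.738  0.116  0.099] [165.56 -94.13 191.95]
```

```bash
python3 -m jog '[[[0,0,0],0,0.4],[[0,0,0],0,0.2],[[0,0,0],0,0.1],[[0,0,0],0,0.1]]' 20
python3 - <<'E'
from h import *
from bench import *
f=grab_frame("wrist"); cv2.imwrite(f"pics/wrist13.png",cv2.resize(f["image"][80:280,180:470],None,fx=2.7,fy=2.7,interpolation=2))
o=get_obs(); print(o["clock"],o["contact_force"],tobed(o["tcp_pos"]))
E
```

```text
clock: 18.42
tcp_pos: [0.6116, 0.0214, 0.2635]
orientation: [-1.569, -0.086, 0.086]
contact_force: [0.0, 0.1, 0.2]
grip_width: 0.0387
18.475 [ 0.64650774 -0.15570752 -0.06972013] [164.87644165 -92.61900073 191.21663143]
```

View pics/wrist13.png

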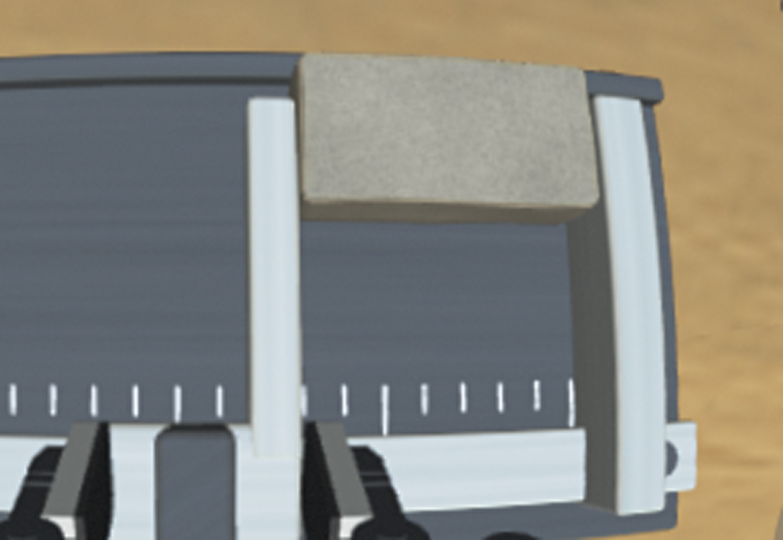

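```bash
python3 -m jog '[[[0,-2,0],0,0.1],[[0,-6,0],0,0.1],[[0,-10,0],0,0.1],[[-3,-12,4],0,0.1],[[-8,-12,4],0,0.1],[[-8,-12,4],0,0.1],[[-8,-12,4],0,0.1]]' 20
python3 - <<'E'
from h import *
from bench import *
d={}
for n in("wrist","scene","top"): d[n]=grab_frame(n)
pickle.dump(d,open("f14.pkl","wb"))
f=d["wrist"]; k=5.
u,v=proj(f,bed(40,-36,13),True); x0,y0=int(u)-75,int(v)-55
a=cv2.resize(f["image"][y0:y0+110,x0:x0+150],None,fx=k,fy=k,interpolation=2)
cv2.imwrite("pics/wrist14.png",a); cv2.imwrite("pics/wr14.png",f["image"])
cv2.imwrite("pics/s14.png",cv2.resize(d["scene"]["image"][140:215,210:310],None,fx=7.5,fy=7.5,interpolation=2))
E
```

```text
clock: 19.35
tcp_pos: [0.5282, 0.0522, 0.3841]
orientation: [-1.569, -0.087, 0.085]
contact_force: [-0.6, -0.3, -0.2]
grip_width: 0.0382
```

View pics/wrist14.png

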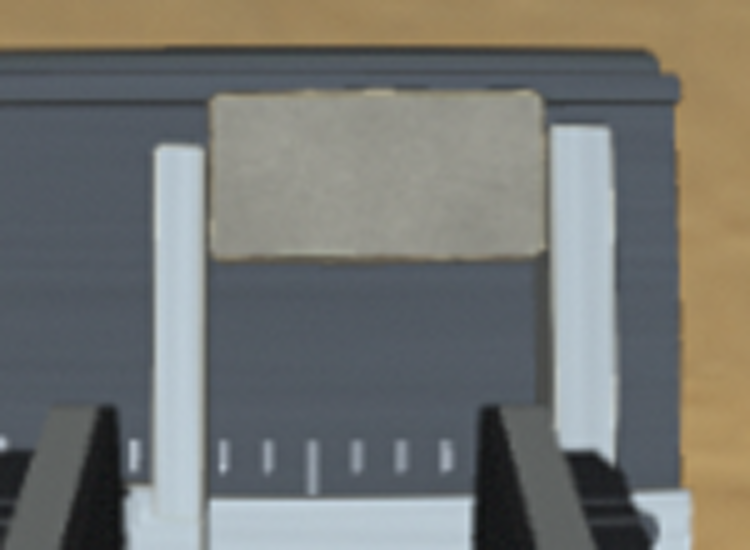

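View pics/s14.png

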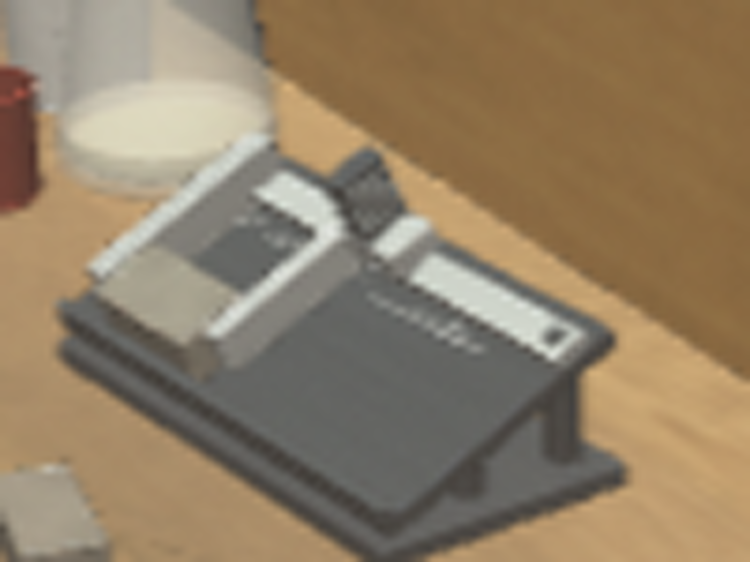

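```bash
python3 - <<'E'
from h import *
d=pickle.load(open("f14.pkl","rb"));f=d["wrist"]
n=A.apply([0,0,1])
u,v=proj(f,bed(40,-36,13),True); x0,y0=int(u)-75,int(v)-55
g=lambda x,y:(x0+x/5-.5,y0+y/5-.5)
for nm,(x,y),z in [("mov low",(205,150),24),("mov hi",(206,480),24),("fix low",(551,130),26),("fix hi",(553,400),26),("b1",(210,95),25),("b2",(211,258),25),("b3",(545,258),25),("b4",(544,95),25)]:
    print(nm,tobed(onplane(f,*g(x,y),bed(0,0,z),n,True)).round(1))
row=f["image"][int(y0+35),x0+36:x0+116].mean(1).round(0); print(row[:14],row[60:])
D=[]
for nm,fr in(("a",pickle.load(open("f0.pkl","rb"))["top"]),("b",d["top"])): D.append(fr["image"].astype(int))
df=np.abs(D[0]-D[1]).sum(2)
print("dark",df[155:190,290:325].max(),"wood",df[185:225,328:392].max(), "clock", __import__("bench").get_obs()["clock"])
E
```

```text
mov low [ 13.1 -73.6  24. ]
mov hi [ 83.7 -73.1  24. ]
fix low [ 9.   1.1 26. ]
fix hi [67.   0.7 26. ]
b1 [  1.3 -72.5  25. ]
b2 [ 36.4 -72.1  25. ]
b3 [36.6 -0.6 25. ]
b4 [ 1.2 -0.1 25. ]
[198. 200. 196. 189. 158.  83. 121. 142. 143. 144. 144. 143. 145. 146.] [147. 146. 145. 146. 148. 148. 146. 143. 143. 144. 146. 147. 133. 104.
 159. 188. 192. 193. 194. 195.]
dark 32 wood 32 clock 19.5
```

```bash
python3 - <<'E'
from h import *
from bench import *
f=pickle.load(open("f14.pkl","rb"))["wrist"];o=get_obs()
off=np.array(f["origin"])-o["tcp_pos"]; print(off)
for y in(-72,0):
    t=bed(25,y,25); t=t-off; t[2]=.32; print(plan(o,t))
E
```

```text
[-0.08071605 -0.00964397 -0.03050429]
(array([10.38,  6.38, -1.83]), None)
(array([10.37,  6.37,  5.37]), None)
```

```bash
python3 -m jog '[[[5,0,-1],0,0.1],[[10.4,3,-1.8],0,0.1],[[10.4,6.4,-1.8],0,0.1],[[10.4,6.4,-1.8],0,0.1],[[10.4,6.4,-1.8],0,0.1]]' 20
python3 - <<'E'
from h import *
from bench import *
f=grab_frame("wrist"); pickle.dump(f,open("w15.pkl","wb"))
u,v=proj(f,bed(25,-72,25),True);print(u,v); x0,y0=int(u)-40,int(v)-30
cv2.imwrite("pics/w15.png",cv2.resize(f["image"][y0:y0+60,x0:x0+80],None,fx=9,fy=9,interpolation=2))
E
python3 -m jog '[[[0,0,4],0,0.1],[[0,0,7.2],0,0.1],[[0,0,7.2],0,0.1],[[0,0,7.2],0,0.1]]' 20
python3 - <<'E'
from h import *
from bench import *
f=grab_frame("wrist"); pickle.dump(f,open("w16.pkl","wb"))
u,v=proj(f,bed(25,0,25),True);print(u,v); x0,y0=int(u)-40,int(v)-30
cv2.imwrite("pics/w16.png",cv2.resize(f["image"][y0:y0+60,x0:x0+80],None,fx=9,fy=9,interpolation=2))
E
```

```text
clock: 20.12
tcp_pos: [0.6336, 0.0456, 0.3206]
orientation: [-1.569, -0.086, 0.085]
contact_force: [1.0, 0.2, 0.2]
grip_width: 0.0386
255.6394643607547 96.03496256818444
clock: 20.68
tcp_pos: [0.6256, 0.1166, 0.3212]
orientation: [-1.569, -0.087, 0.084]
contact_force: [0.5, 0.6, 0.3]
grip_width: 0.0386
256.411370169661 95.88511139580335
```

View pics/w15.png

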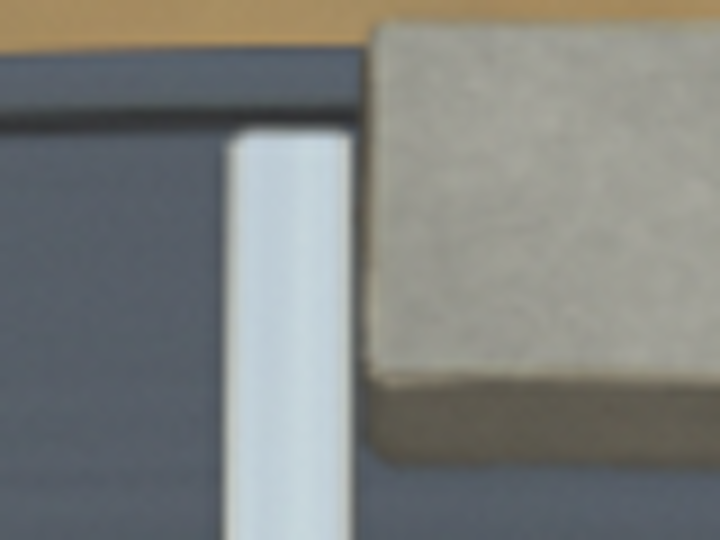

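View pics/w16.png

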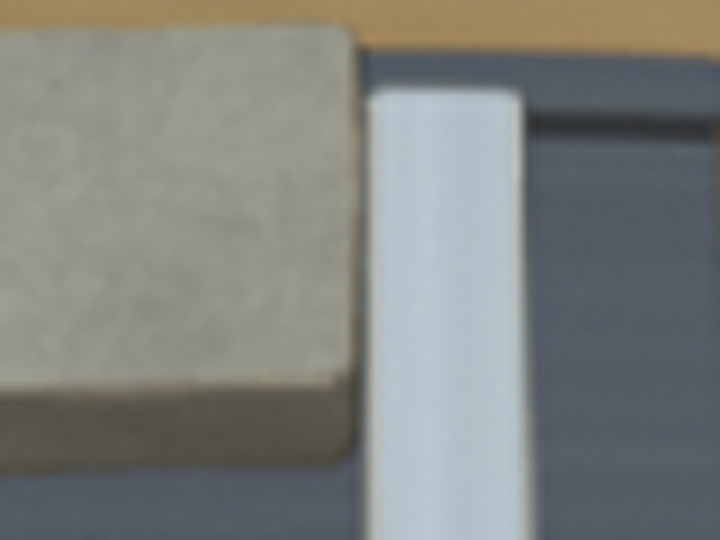

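```bash
python3 - <<'E'
from h import *
from bench import *
o=get_obs(); t=bed(165.2,-94.1,191.7); print(t,plan(o,t,A.apply([0,1,0])))
E
```

```text
[0.61194213 0.01983912 0.26415574] (array([-2.4 ,  5.67, -9.4 ]), [np.float64(-0.001), np.float64(3.14)])
```

```bash
python3 -m jog '[[[-1.5,0,-5],0,0.1],[[-2.4,0,-9.4],0,0.1],[[-2.4,0,-9.4],0,0.1],[[-2.4,3,-9.4],0,0.1],[[-2.4,5.2,-9.4],0,0.1],[[-2.4,5.7,-9.4],0,0.1],[[-2.4,5.7,-9.4],0,0.1]]' 20
python3 - <<'E'
from h import *
from bench import *
f=grab_frame("wrist"); cv2.imwrite("pics/w17.png",cv2.resize(f["image"][160:300,180:350],None,fx=4,fy=4,interpolation=2))
o=get_obs();print(o["contact_force"],tobed(o["tcp_pos"]))
E
```

```text
clock: 21.6
tcp_pos: [0.612, 0.021, 0.2631]
orientation: [-1.569, -0.086, 0.085]
contact_force: [0.3, -0.0, 0.3]
grip_width: 0.0387
[-0.96978899 -0.01434517 -0.05890034] [165.28205257 -92.86231924 190.9868609 ]
```

View pics/w17.png

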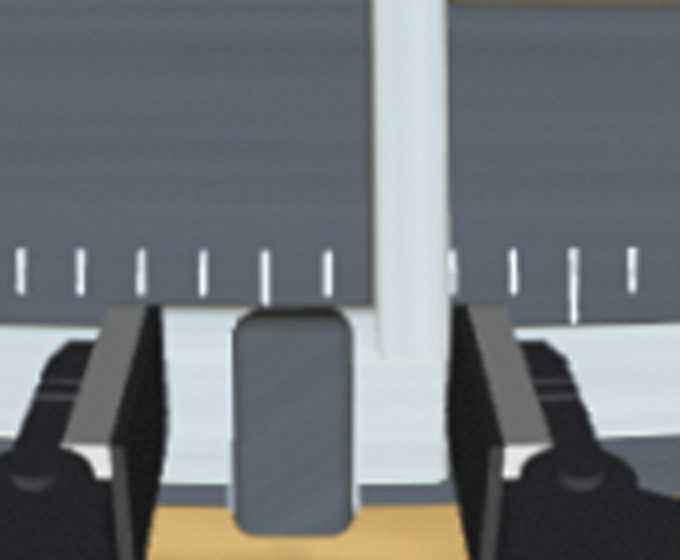

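```bash
python3 -m jog '[[[0,0,-0.1],0,0.3],[[0,0,-0.1],0,0.5],[[0,0,-0.1],0,1],[[0,0,-0.1],0,1],[[0,0,-0.1],0,1]]' 20
python3 - <<'E'
from h import *
from bench import *
o=get_obs();print(o["contact_force"],o["moment"],tobed(o["tcp_pos"]))
E
python3 -m jog '[[[0,0,0.05],0,1],[[0,0,0.1],0,1],[[0,0,0.1],0,1],[[0,0,0.1],0,1]]' 20
python3 - <<'E'
from h import *
from bench import *
o=get_obs();print(o["contact_force"],o["moment"],tobed(o["tcp_pos"]))
E
python3 -m jog '[[[0,0,0.05],0,1],[[0,0,0.1],0,1],[[0,0,0.1],0,1],[[0,0,0.1],0,1]]' 20
python3 - <<'E'
from h import *
from bench import *
o=get_obs();print(o["contact_force"],o["moment"],tobed(o["tcp_pos"]))
E
```

```text
clock: 22.28
tcp_pos: [0.6121, 0.0198, 0.2633]
orientation: [-1.569, -0.086, 0.085]
contact_force: [-0.6, -1.0, 5.7]
grip_width: 0.0138
[-0.57765446 -0.95635686  5.66878665] [-0.48631662  0.19833243  0.08192548] [164.93663747 -94.17976656 190.85290671]
clock: 22.78
tcp_pos: [0.612, 0.02, 0.2633]
orientation: [-1.57, -0.086, 0.084]
contact_force: [-1.0, -3.4, 5.8]
grip_width: 0.0138
[-1.01234473 -3.37766396  5.84056432] [-0.89796683  0.086846    0.10772674] [164.91332006 -93.92897015 190.8617264 ]
clock: 23.28
tcp_pos: [0.612, 0.0204, 0.2633]
orientation: [-1.571, -0.086, 0.084]
contact_force: [0.1, -6.3, 5.1]
grip_width: 0.0136
[ 0.09594406 -6.33870076  5.08906188] [-1.24443711  0.09072331  0.22247027] [164.9283045  -93.57207175 190.881433  ]
```

```bash
python3 -m jog '[[[0,0,-0.08],0,1],[[0,0,-0.1],0,1],[[0,0,-0.1],0,0.4],[[0,0,-0.1],0,0.1],[[0,0,-0.1],0,0.1],[[0,0,-0.1],0,0.1],[[0,-4,-0.1],0,0.1],[[0,-9,-0.1],0,0.1],[[-6,-12,4],0,0.1],[[-8,-12,4],0,0.1]]' 20
python3 -m jog '[[[0,-3,0],0,0.1],[[0,-3,0],0,0.1],[[0,-3,0],0,0.1]]' 20
python3 - <<'E'
from h import *
from bench import *
d={}
for n in("wrist","scene"): d[n]=grab_frame(n)
f=d["wrist"];u,v=proj(f,bed(40,-36,13),True); x0,y0=int(u)-75,int(v)-55
cv2.imwrite("pics/wrist18.png",cv2.resize(f["image"][y0:y0+110,x0:x0+150],None,fx=5,fy=5,interpolation=2))
cv2.imwrite("pics/s18.png",cv2.resize(d["scene"]["image"][140:290,210:360],None,fx=4,fy=4,interpolation=2))
o=get_obs();print(o["clock"],o["contact_force"])
E
```

```text
clock: 24.52
tcp_pos: [0.5266, 0.055, 0.3844]
orientation: [-1.567, -0.09, 0.086]
contact_force: [0.4, 0.4, -1.0]
grip_width: 0.038
clock: 24.9
tcp_pos: [0.5277, 0.0532, 0.4123]
orientation: [-1.569, -0.086, 0.086]
contact_force: [-0.7, -0.5, 0.2]
grip_width: 0.0385
25.0 [ 0.61302023  0.2561028  -0.86235759]
```

View pics/wrist18.png

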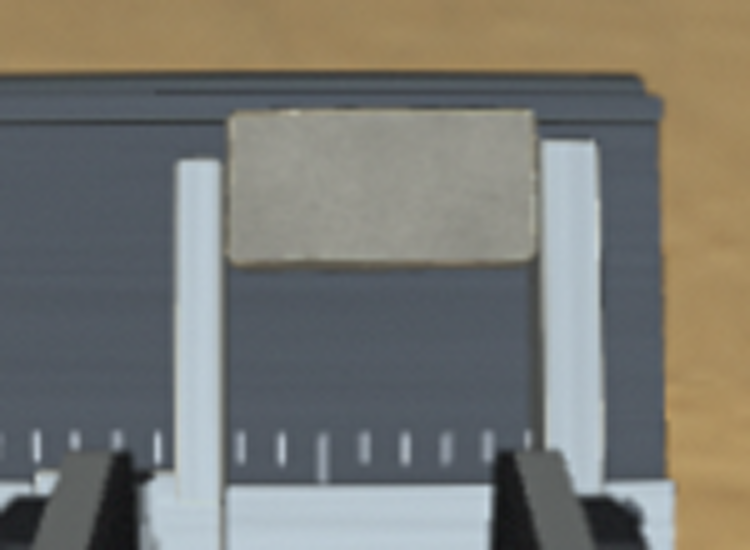

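View pics/s18.png

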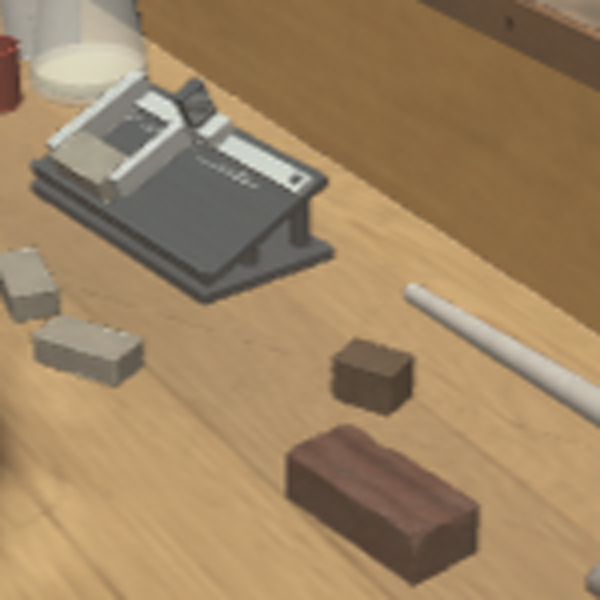

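The brick lies flat against the lip between the square jaws, the robot is clear, and the dark block and wooden block are where they were. I'm handing the job in.

```bash
python3 -c "
from bench import *
print(hand_in())"
```

```text
the job is handed in; nothing more can be done
None
```

The soldering brick is on the caliper bed with the moving jaw closed on its length, and I handed the job in at about 25 s. I took the farthest of the three grey bricks, set it on the sloping bed, where it slid down to the lip, then gripped the thumb grip square and slid the jaw about 43 mm. After a first release I gripped it again, pressed to about 6 N as a check, backed off, let go and withdrew.

**Checks that agreed**
- **Contact:** the jaw stalled at the same spot both times, which fits the brick being held against the fixed jaw. It did not drift after the first release.
- **Squareness:** the jaw looked square to within about 0.01 rad, checked after the first release. The final picture shows no visible cock.
- **Brick:** it reads about 72 mm long and lies flat against the lip.
- **Bystanders:** the top camera showed the dark and wooden blocks unmoved after the first close. The last scene picture shows nothing disturbed.

**Checks that disagreed**
- **Gap at each end:** close-ups show a dark line of about 1 mm between the brick and each jaw, so the jaws look about 74 mm apart. I put this down to rounded edges, because the force and stall readings say contact, but the pictures alone do not prove it.
- **Early touch when lowering:** the brick met the bed about 6 mm higher than I had worked out, with a brief push of about 30 N through the held brick. I backed off before releasing it.

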